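Roll the status bar to green

TASK

The blue stain is ready for slides, so show it on its six-sided status bar: roll the bar with the blue ends over on the worktop, one flat after another, until its green face lies on top, and leave it lying flat within about 15 cm of where it lay. Do not pick the bar up, and do not disturb the bar with the black ends or the blue stain bottle.

Things in the scene. Friction and masses are not known exactly. Their poses are not given: they have to be found in the camera images.
- blue_bar: The bar to roll: loose solid hexagonal prism with blue ends and edges, 100 mm long, 52 mm across flats, sides 30 mm, 0.15 kg. Origin: its centre, 26 mm up when flat. y axis: along the bar; z: outward normal of the GREEN face. Round from z towards x: green, yellow, orange, red, white, grey panels. Starts orange up, any heading; rolled towards its red side, first yellow, then green comes up.
- green_face (a point): Centre of the blue-ended bar's green face (at first the lower face under yellow). Each roll shifts the bar 30 mm; past 30 degrees it falls onto the next flat. A level push may slide or jam it: put the fingertips' side to its rear mid-height edge (26 mm up, 30 mm behind the centre) and move forward and up in an arc about its front lower edge. Friction on the bench is about 0.5 to 0.7.
- black_bar: Bystander: a second bar of the same shape, size, axes and face colours, but with black ends and edges, about 25 cm to one side of the first.
- stain_bottle: Bystander, leave alone: a loose blue stain bottle with a blue cap, 44 mm in diameter, 98 mm tall, upright on the worktop behind the bars. Origin: centre of its underside.
There are look-alikes about, which are no part of the job. Of the things that look like the blue_bar, take the one that is farthest to the robot's right at the start.

How it is judged:
By the outcome, as a careful person would: the job done as asked, in the order asked, and still so for the second after the job is handed in, with the robot touching nothing.
It also fails if it takes over 40 s, if anything falls off the work surface, if the arm or the gripper's body presses on something with over 40 N, if the wrist force passes 120 N, or if a joint passes its speed limit or range.

ROBOT

A 6-joint arm with a two-finger parallel gripper is mounted at the origin on a cart in front of the work surface, level with it; the furniture and walls round the work are solid. World frame = base frame: x ahead of the robot, y to its left, z up, the work surface at z = 0. Lengths are in m, angles in rad, forces in N, time in s.
With the tool pointing down it reaches from about 0.275 to 0.975 m from the base axis. Payload 8.4 kg.
Tool frame: the origin (TCP) lies midway between the tips of the shut fingers; the grasp point (between the pads) lies 19 mm behind it (ctrl.pinch_z is the distance from the TCP to the grasp point, in m); z points along the fingers, y is the direction in which the jaws open and shut (so a half turn about z gives the same grasp; the last joint's range is limited). The gripper opens to 92 mm and grips with 3 to 60 N. Pads are 20 mm wide; open, the fingers measure 128 mm over their backs; the gripper's body (75 mm by 189 mm) begins 69 mm behind the grasp point.
Start: joints at [1.164, 0.353, 1.633, -0, 1.155, -0.002], TCP at [0.246, 0.574, 0.215] pointing down, gripper open.
Joint ranges: [-2.63, 2.63], [-0.92, 2.1], [0.06, 2.66], [-1.3, 4.44], [0, 2.69], [-3.02, 3.02]. Speed limits (rad/s): [2.22, 2.22, 2.79, 3.14, 3.14, 3.14].

INTERFACE

Orientations are given as a unit quaternion [w, x, y, z].
In Python, from cell import telemetry, eyes, job_done, ctrl gives the robot as it stands. The module is installed in compiled form; this text tells all that it offers.
- The arm moves only by the shell command python3 -m creep 'ROWS' [FORCE]. ROWS is JSON, a list of rows, each a list of 7 numbers: the shift along the tool's x, y, z in m, then the turn, a rotation vector about the tool's x, y, z in rad, then the gripper command: -1 is shut, 1 is fully open, values between are in proportion. In form: [[dx, dy, dz, rx, ry, rz, jaw], ...]. A call has 1 to 8 rows; each row is the pose to reach, as a shift and turn from the pose commanded when the call began, along the tool's axes at that moment; what a row does not reach only later rows make up. A row lasts 1/12 s, in which the tool goes at most 41.7 mm and 7.16 degrees, less where a joint would pass 70% of its speed; a pose out of reach is approached as far as the arm can. A call with a gripper value outside its range is refused whole. The fingers move at their own pace and stop on an object; FORCE is the grip in N (left out, the last holds). Time passes only in rows, so rows that repeat a pose let the fingers close. It gives the time, the measured TCP pose, the force and the opening at its end, in the units of the state.
- telemetry.state(): the state, without advancing time (a new reading comes with each control period).
- eyes.grab_frame(name): name is "scene" or "top"; returns the picture (420x560x3 uint8, red, green, blue); there is no depth.
- eyes.camera_model(name): a dict with "fov_y" (degrees; the focal length in pixels is half the picture's height over the tangent of half this angle, whatever the lens; pixels are square), "cx", "cy" (the principal point, pixels), "R" (3x3) and "t" (3): a world point X has camera coordinates R X + t. Camera axes: x right, y down, z forward; pixel columns grow to the right and rows downward; lengths in m; the calibration is good to about 2 mm. A picture is of the moment at which its call begins. camera_model takes no time and is no camera call.
- job_done(): hands the job in, once; it reports no verdict.
The state is a dict: "t": time; "q": joint angles; "dq": joint speeds; "tau": joint torques, N m; "position": TCP position; "tool_rot": TCP orientation; "ft_force": force on the tool from outside, world axes, zero at the start; "torque": the same for the moment, N m; "width": finger opening in m.
Only numpy, scipy, OpenCV 4.12 (cv2) and the standard library are available. Lean on these libraries where they do the work, as an engineer would, in place of code of your own. Each camera call takes 0.05 s, during which the arm holds its last target.

## Working session

There is one attempt and no reset: what is moved stays moved. The work goes in short steps, Python scripts to look and compute and a shell command to move; the robot and the scene stay as the last step left them, time stands still between calls to the robot, and variables do not carry over. Pictures are saved under pics/ and viewed, and the job is handed in when it is done.

```bash
mkdir -p pics
python3 - <<'E'
from cell import telemetry, eyes, ctrl
import cv2
for n in("scene","top"):
    im=eyes.grab_frame(n); cv2.imwrite(f"pics/{n}0.png",im[:,:,::-1]); m=eyes.camera_model(n); print(n,m)
s=telemetry.state(); print(s); print(ctrl.pinch_z)
E
```

```text
scene {'fov_y': 55.45376900052719, 'cx': 276.14202128641995, 'cy': 209.70690292889907, 'R': array([[-0.75425986, -0.65646518, -0.01206378],
       [-0.39501992,  0.46838988, -0.79029753],
       [ 0.52445336, -0.59132427, -0.61260451]]), 't': array([0.40515118, 0.34982346, 0.50235055])}
top {'fov_y': 46.30659676596373, 'cx': 284.67362066362006, 'cy': 211.4753099959579, 'R': array([[-0.04470061, -0.99899835, -0.0020398 ],
       [-0.97681809,  0.04413586, -0.20947183],
       [ 0.20935204, -0.00737101, -0.97781255]]), 't': array([-0.10843128,  0.62616044,  0.7793273 ])}
{'t': 0.1, 'q': array([ 1.16362982e+00,  3.53582197e-01,  1.63404180e+00,  1.57400777e-05,
        1.15521338e+00, -2.43627514e-03]), 'dq': array([ 0.00067049, -0.00256858, -0.00137457,  0.00040877, -0.00101656,
        0.00170346]), 'tau': array([-1.15195016e-03, -5.94914353e+01, -3.34931588e+01,  6.98596635e-02,
        1.83011714e-02,  3.47241144e-05]), 'position': array([0.24594768, 0.57409238, 0.21394439]), 'tool_rot': array([-1.33619510e-04,  2.00989823e-01,  9.79593132e-01, -6.07893164e-04]), 'ft_force': array([ 0.22975222,  0.3802101 , -0.2501942 ]), 'torque': array([ 0.01311764,  0.00745753, -0.03116993]), 'width': 0.09186963316935534}
0.0187
```

View pics/scene0.png

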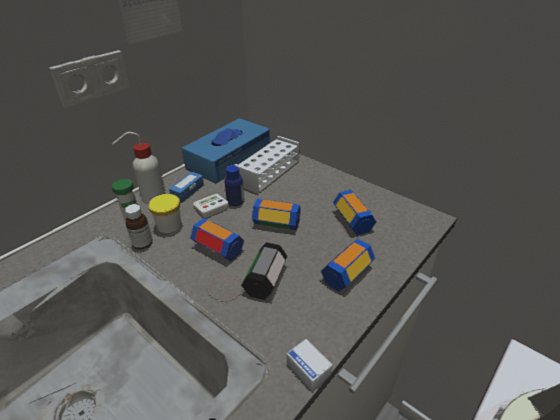

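View pics/top0.png

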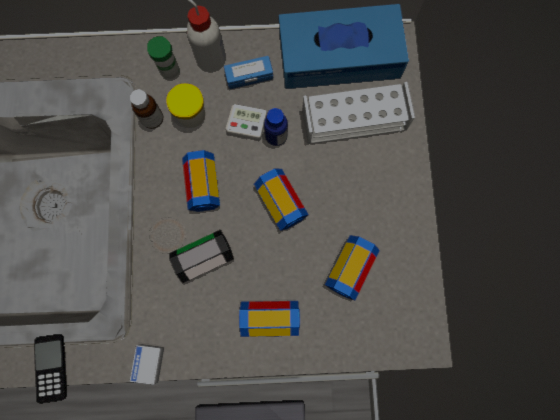

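```bash
cat > h.py <<'E'
import numpy as np,cv2
from cell import eyes,telemetry
def K(m,h=420):
    f=h/2/np.tan(np.radians(m['fov_y']/2)); return np.array([[f,0,m['cx']],[0,f,m['cy']],[0,0,1]])
def back(n,px,z):
    m=eyes.camera_model(n);R=np.array(m['R']);t=np.array(m['t'])
    d=R.T@np.linalg.inv(K(m))@np.array([px[0],px[1],1.]);c=-R.T@t
    return c+d*(z-c[2])/d[2]
def proj(n,X):
    m=eyes.camera_model(n);p=K(m)@(np.array(m['R'])@np.array(X)+np.array(m['t']));return p[:2]/p[2]
def save(n,name,box=None,s=1):
    im=eyes.grab_frame(n)
    if box: im=im[box[1]:box[3],box[0]:box[2]]
    im=cv2.resize(im,None,fx=s,fy=s,interpolation=cv2.INTER_CUBIC); cv2.imwrite('pics/'+name,im[:,:,::-1])
E
python3 - <<'E'
from h import *
for p in [(353,267),(270,319),(281,199),(201,181),(201,256)]: print(p,back('top',p,.04).round(3))
for p in [(276,135)]: print('bottle',p,back('top',p,.0).round(3))
for p in [(448,368),(416,22)]: print('edge',p,back('top',p,.0).round(3))
a=cv2.imread('pics/top0.png')[225:310,310:400]; b=cv2.imread('pics/scene0.png')[180:300,310:400]
a=cv2.resize(a,(450,425),interpolation=2); b=cv2.resize(b,(319,425),interpolation=2)
cv2.imwrite('pics/crop0.png',np.hstack([a,b]))
E
```

```text
(353, 267) [ 0.523 -0.251  0.04 ]
(270, 319) [ 0.441 -0.103  0.04 ]
(281, 199) [ 0.649 -0.131  0.04 ]
(201, 181) [0.689 0.011 0.04 ]
(201, 256) [0.554 0.013 0.04 ]
bottle (276, 135) [ 0.786 -0.127  0.   ]
edge (448, 368) [ 0.344 -0.408  0.   ]
edge (416, 22) [ 1.015 -0.42   0.   ]
```

View pics/crop0.png

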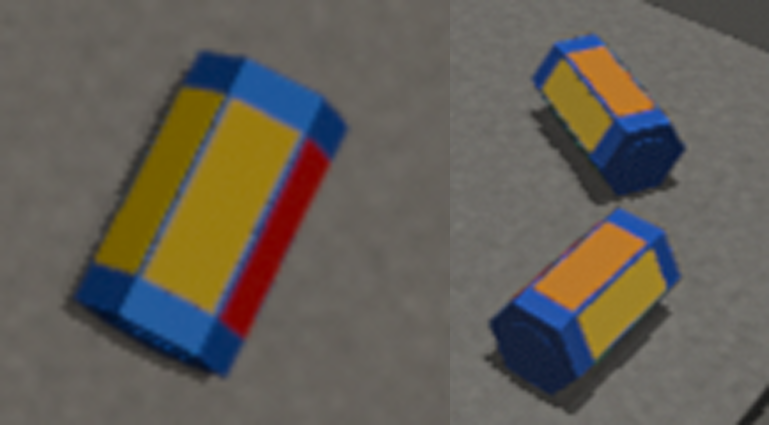

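```bash
cat >> h.py <<'E'
from scipy.optimize import minimize
def corners(x,y,th):
    # th: heading of bar axis; hex prism lying flat
    ax=np.array([np.cos(th),np.sin(th),0]);d=np.array([-ax[1],ax[0],0])
    pts=[]
    for s in(-.05,.05):
        for k,z in[(-.03,.026),(-.015,.052),(.015,.052),(.03,.026),(.015,0),(-.015,0)]:
            pts.append(np.array([x,y,z])+s*ax+k*d)
    return np.array(pts)
def mask(n,im,g):
    hsv=cv2.cvtColor(im,cv2.COLOR_RGB2HSV); m=((hsv[...,1]>130)&(hsv[...,2]>30)).astype(np.uint8)
    _,lab,st,ce=cv2.connectedComponentsWithStats(m)
    c=proj(n,[g[0],g[1],.026]).round().astype(int); l=lab[c[1],c[0]]
    return (lab==l).astype(np.uint8)
def fit(g):
    # hull-edge fit, jointly in both cameras, 4x supersampled IoU
    S=4;ms={}
    for n in('top','scene'):
        im=eyes.grab_frame(n);m=mask(n,im,g);ms[n]=cv2.resize(m,None,fx=S,fy=S,interpolation=0);print(n,'area',m.sum())
    def iou(p,n):
        q=np.array([proj(n,c) for c in corners(*p)]);h=cv2.convexHull(((q+.5)*S).astype(np.float32)).round().astype(np.int32)
        r=np.zeros_like(ms[n]);cv2.fillConvexPoly(r,h,1)
        return (r&ms[n]).sum()/(r|ms[n]).sum()
    def f(v,ns=('top','scene')):
        p=(v[0]/100,v[1]/100,v[2]/10);return -sum(iou(p,n) for n in ns)
    out={}
    for ns in(('top','scene'),('top',),('scene',)):
        b=min((minimize(f,[g[0]*100,g[1]*100,(g[2]+k)*10],args=(ns,),method='Nelder-Mead',options=dict(initial_simplex=np.array([[g[0]*100+a,g[1]*100+b_,(g[2]+k)*10+c] for a,b_,c in[(0,0,0),(1.5,0,0),(0,1.5,0),(0,0,3)]]))) for k in(0,.2)),key=lambda r:r.fun)
        v=b.x;print(ns,(v/[100,100,10]).round(4),'IoU',-b.fun/len(ns));out[ns]=v/[100,100,10]
    return out[('top','scene')]
E
python3 - <<'E'
from h import *
print('scene px',proj('scene',[.523,-.251,.04]))
p0=back('top',(310+265/5,225+80/5),.052);p1=back('top',(310+165/5,225+328/5),.052);print(p0,p1)
th=np.arctan2(*(p0-p1)[[1,0]]);print(th)
p=fit(((p0+p1)[0]/2,(p0+p1)[1]/2,th))
th=p[2];ax=np.array([np.cos(th),np.sin(th)]);d=np.array([np.sin(th),-np.cos(th)]);print('roll dir',d)
for n in('top','scene'):
    im=eyes.grab_frame(n)[:,:,::-1].copy();im=cv2.resize(im,None,fx=4,fy=4)
    q=np.array([proj(n,c) for c in corners(*p)])
    for a in range(6):
        for u,v in[(a,a+6),(a,(a+1)%6),(a+6,(a+1)%6+6)]: cv2.line(im,*[tuple(int(z) for z in (q[i]+.5)*4) for i in(u,v)],(0,255,0),1)
    c=(q.mean(0)*4).astype(int);cv2.imwrite(f'pics/fit_{n}.png',im[c[1]-200:c[1]+200,c[0]-200:c[0]+200])
cv2.imwrite('pics/fit0.png',np.hstack([cv2.imread('pics/fit_top.png'),cv2.imread('pics/fit_scene.png')]))
E
```

```text
scene px [353.76514452 207.06729132]
[ 0.5654475  -0.26947463  0.052     ] [ 0.48241922 -0.22905168  0.052     ]
-0.4530785003272774
top area 1771
scene area 907Traceback (most recent call last):
  File "<stdin>", line 5, in <module>
  File "h.py", line 42, in fit
    b=min((minimize(f,[g[0]*100,g[1]*100,(g[2]+k)*10],args=(ns,),method='Nelder-Mead',options=dict(initial_simplex=np.array([[g[0]*100+a,g[1]*100+b_,(g[2]+k)*10+c] for a,b_,c in[(0,0,0),(1.5,0,0),(0,1.5,0),(0,0,3)]]))) for k in(0,.2)),key=lambda r:r.fun)
  File "h.py", line 42, in <genexpr>
    b=min((minimize(f,[g[0]*100,g[1]*100,(g[2]+k)*10],args=(ns,),method='Nelder-Mead',options=dict(initial_simplex=np.array([[g[0]*100+a,g[1]*100+b_,(g[2]+k)*10+c] for a,b_,c in[(0,0,0),(1.5,0,0),(0,1.5,0),(0,0,3)]]))) for k in(0,.2)),key=lambda r:r.fun)
           ~~~~~~~~^^^^^^^^^^^^^^^^^^^^^^^^^^^^^^^^^^^^^^^^^^^^^^^^^^^^^^^^^^^^^^^^^^^^^^^^^^^^^^^^^^^^^^^^^^^^^^^^^^^^^^^^^^^^^^^^^^^^^^^^^^^^^^^^^^^^^^^^^^^^^^^^^^^^^^^^^^^^^^^^^^^^^^^^^^^^^^^^^^^^^^^^^^^^^^^^^^^^^^^
    res = _minimize_neldermead(fun, x0, args, callback, bounds=bounds,
                               **options)
    fxcc = func(xcc)
    fx = function(np.copy(x), *(wrapper_args + args))
  File "h.py", line 39, in f
    p=(v[0]/100,v[1]/100,v[2]/10);return -sum(iou(p,n) for n in ns)
                                          ~~~^^^^^^^^^^^^^^^^^^^^^^
  File "h.py", line 39, in <genexpr>
    p=(v[0]/100,v[1]/100,v[2]/10);return -sum(iou(p,n) for n in ns)
                                              ~~~^^^^^
  File "h.py", line 35, in iou
    q=np.array([proj(n,c) for c in corners(*p)]);h=cv2.convexHull(((q+.5)*S).astype(np.float32)).round().astype(np.int32)
                ~~~~^^^^^
  File "h.py", line 10, in proj
    m=eyes.camera_model(n);p=K(m)@(np.array(m['R'])@np.array(X)+np.array(m['t']));return p[:2]/p[2]
ValueError: time passes only in moves, steps and waits
```

```bash
sed -i 's/m=eyes.camera_model(n)/m=CM[n]/' h.py; sed -i '2a CM={n:eyes.camera_model(n) for n in("top","scene")}' h.py
sed -i 's/m=((hsv\[...,1\]>130)&(hsv\[...,2\]>30)).astype(np.uint8)/m=((hsv[...,1]>115)\&(hsv[...,2]>22)).astype(np.uint8);m=cv2.morphologyEx(m,cv2.MORPH_CLOSE,np.ones((3,3),np.uint8))/' h.py
cat >> h.py <<'E'
def overlay(p,name):
    o=[]
    for n in('top','scene'):
        im=eyes.grab_frame(n)[:,:,::-1].copy();im=cv2.resize(im,None,fx=4,fy=4)
        q=np.array([proj(n,c) for c in corners(*p)])
        for a in range(6):
            for u,v in[(a,a+6),(a,(a+1)%6),(a+6,(a+1)%6+6)]: cv2.line(im,*[tuple(int(z) for z in (q[i]+.5)*4) for i in(u,v)],(0,255,0),1)
        c=(q.mean(0)*4).astype(int);o.append(im[c[1]-200:c[1]+200,c[0]-200:c[0]+200])
    cv2.imwrite('pics/'+name,np.hstack(o))
E
python3 - <<'E'
from h import *
p=fit((.524,-.249,-.453))
th=p[2];print('roll dir',np.sin(th),-np.cos(th))
overlay(p,'fit1.png');print(telemetry.state()['t'])
E
```

```text
top area 1989
scene area 1014
('top', 'scene') [ 0.5237 -0.2512 -0.5436] IoU 0.9277442580512009
('top',) [ 0.5244 -0.2508 -0.5273] IoU 0.9625140155762296
('scene',) [ 0.5245 -0.255  -0.5709] IoU 0.9275903683696339
roll dir -0.5172586016278846 -0.8558291529516655
0.4
```

View pics/fit1.png

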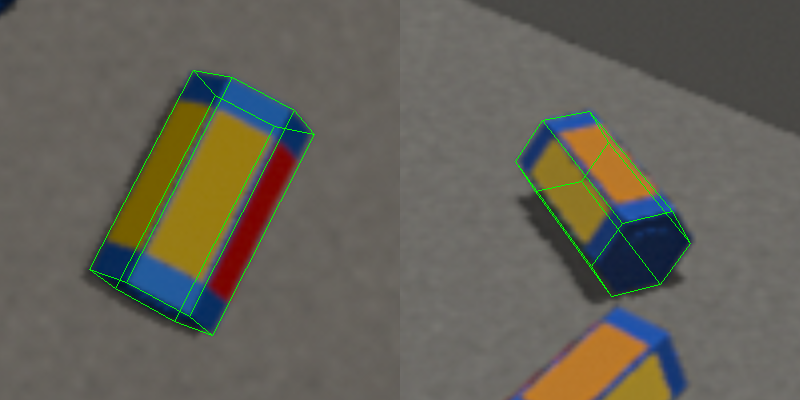

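Target: the blue-ended bar at top px (353,267), scene (354,212), y=-0.251. The other blue-ended bars are at (281,199) y=-0.131, (270,319) y=-0.103 and (201,181) y=0.011. The target is therefore the farthest right, and it lies 26 cm from the black bar. The crop shows orange on top, yellow on the robot's left and red on the right, as described. Next I move over behind the yellow side.

```bash
python3 -m creep '[[-0.024,-0.024,0,0,0,0.106,0],[-0.048,-0.048,0,0,0,0.212,0],[-0.072,-0.072,0,0,0,0.318,0],[-0.096,-0.096,0,0,0,0.424,0],[-0.12,-0.12,0,0,0,0.53,0],[-0.144,-0.144,0,0,0,0.636,0],[-0.168,-0.168,0,0,0,0.742,0],[-0.192,-0.192,0,0,0,0.85,0]]'
cat >> h.py <<'E'
from scipy.spatial.transform import Rotation as Ro
def go(pos,yaw_y):
    "shift+turn in tool axes to reach TCP pos, pointing down, tool y heading yaw_y"
    s=telemetry.state();w=s['tool_rot'];R=Ro.from_quat([w[1],w[2],w[3],w[0]])
    y=np.array([np.cos(yaw_y),np.sin(yaw_y),0]);z=np.array([0,0,-1.]);x=np.cross(y,z)
    T=Ro.from_matrix(np.c_[x,y,z])
    print('shift',R.inv().apply(np.array(pos)-s['position']).round(4),'turn',(R.inv()*T).as_rotvec().round(4),'t',s['t'],'pos',s['position'].round(4),'F',s['ft_force'].round(1),'w',round(s['width'],4))
E
python3 -c "
from h import *
go((.56,-.19,.15),-.543)"
```

```text
t: 1.07
position: [0.3473, 0.3209, 0.2148]
tool_rot: [0.0, 0.589, 0.808, 0.0]
ft_force: [1.3, 0.2, -1.0]
width: 0.0461
shift [-0.5515  0.046   0.0647] turn [ 4.000e-04 -4.000e-04  8.541e-01] t 1.0667 pos [0.3473 0.3209 0.2148] F [ 1.3  0.2 -1. ] w 0.0461
```

```bash
python3 -m creep '[[-0.034,0.003,0,0,0,0.106,0],[-0.068,0.006,0,0,0,0.212,0],[-0.102,0.009,0,0,0,0.318,0],[-0.136,0.012,0,0,0,0.424,0],[-0.17,0.015,0,0,0,0.53,0],[-0.204,0.018,0,0,0,0.636,0],[-0.238,0.021,0,0,0,0.742,0],[-0.275,0.023,0,0,0,0.85,0]]'
python3 -c "
from h import *
go((.56,-.19,.15),-.543)"
```

```text
t: 1.73
position: [0.4548, 0.0668, 0.2149]
tool_rot: [0.0, 0.87, 0.493, 0.0]
ft_force: [1.4, 0.1, -0.6]
width: 0.046
shift [-0.1664  0.222   0.0649] turn [ 0.0005 -0.0007  0.004 ] t 1.7333 pos [0.4548 0.0668 0.2149] F [ 1.4  0.1 -0.6] w 0.046
```

```bash
python3 -m creep '[[-0.021,0.028,0.006,0,0,0,0],[-0.042,0.056,0.012,0,0,0,0],[-0.063,0.084,0.018,0,0,0,0],[-0.084,0.112,0.024,0,0,0,0],[-0.105,0.14,0.03,0,0,0,0],[-0.126,0.168,0.036,0,0,0,0],[-0.147,0.196,0.042,0,0,0,0],[-0.166,0.222,0.047,0,0,0.004,0]]'
python3 -c "
from h import *
go((.557,-.196,.013),-.543)
save('top','t2.png',(220,100,500,310),2.8)
save('scene','s2.png')"
```

```text
t: 2.4
position: [0.5613, -0.1898, 0.1671]
tool_rot: [0.0, 0.87, 0.494, -0.0]
ft_force: [0.6, -0.6, -0.7]
width: 0.0461
shift [-0.0075 -0.0006  0.1542] turn [0.0001 0.0001 0.0046] t 2.4 pos [ 0.5613 -0.1898  0.1671] F [ 0.6 -0.6 -0.7] w 0.0461
```

View pics/t2.png

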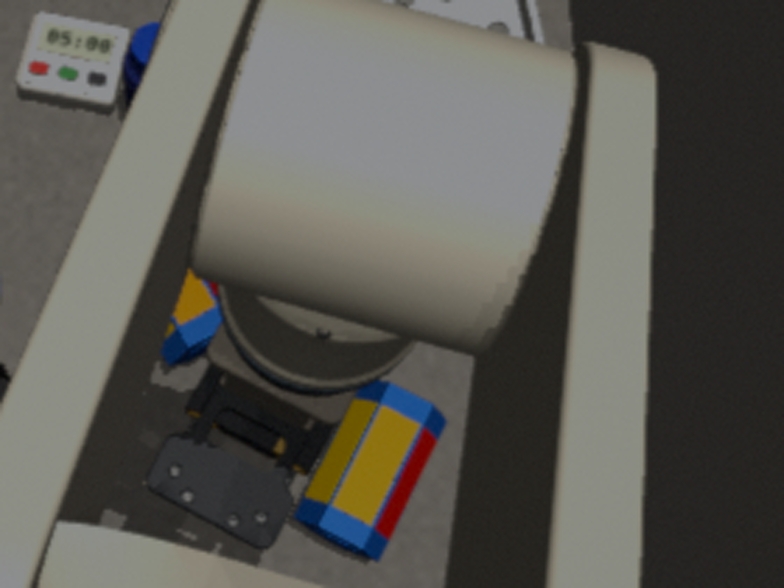

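View pics/s2.png

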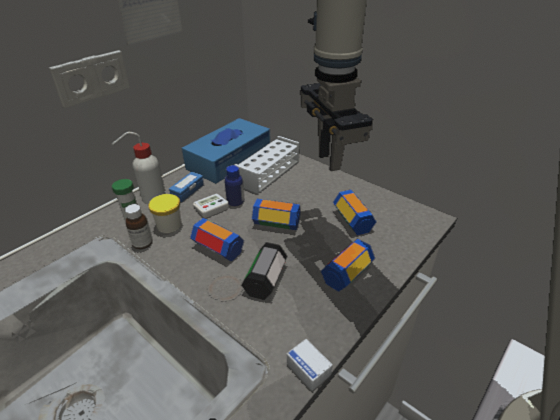

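```bash
python3 -m creep '[[-0.002,0,0.03,0,0,0,0],[-0.004,0,0.06,0,0,0,0],[-0.006,0,0.09,0,0,0,0],[-0.0075,0,0.115,0,0,0,0],[-0.0075,0,0.135,0,0,0,0],[-0.0075,0,0.148,0,0,0.005,0],[-0.0075,0,0.152,0,0,0.005,0],[-0.0075,0,0.152,0,0,0.005,0]]'
python3 -c "
from h import *
go((.5395,-.225,.013),-.543)
save('scene','s3.png',(300,140,420,240),6)"
```

```text
t: 3.17
position: [0.5567, -0.1936, 0.0151]
tool_rot: [-0.001, 0.871, 0.492, -0.0]
ft_force: [-0.1, 0.8, -0.7]
width: 0.0462
shift [-0.0357  0.0015  0.0021] turn [-0.0014  0.0002  0.0002] t 3.1667 pos [ 0.5567 -0.1936  0.0151] F [-0.1  0.8 -0.7] w 0.0462
```

View pics/s3.png

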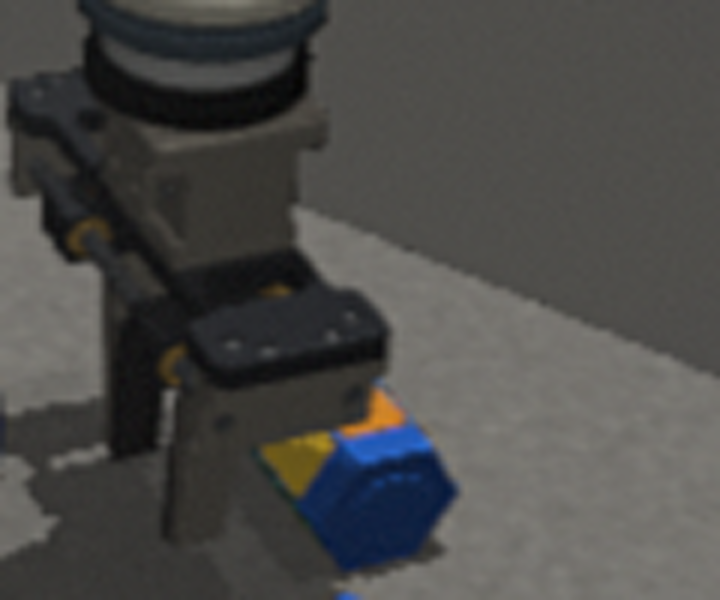

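```bash
python3 -c "
from h import *
im=eyes.grab_frame('scene');im=cv2.resize(im[160:240,320:400],None,fx=9,fy=9,interpolation=cv2.INTER_CUBIC);im=cv2.resize(im,(600,600));im=np.clip((im/255.)**.5*255,0,255).astype(np.uint8)
s=telemetry.state();w=s['tool_rot'];R=Ro.from_quat([w[1],w[2],w[3],w[0]]).as_matrix();P=s['position']
def pt(x,y,z): 
    q=proj('scene',P+R@np.array([x,y,z]));return tuple(int(v) for v in ((q-[320,160]+.5)*7.5))
for c,z,xs in [((255,0,0),0,10),((0,255,0),-.047,10),((0,0,255),-.047,37),((255,255,0),-.088,37)]:
    for y in(-.023,-.041):
        cv2.line(im,pt(-xs/1000,y,z),pt(xs/1000,y,z),c,1)
cv2.imwrite('pics/s4.png',im[:,:,::-1])"
```

```text
(no output)
```

View pics/s4.png

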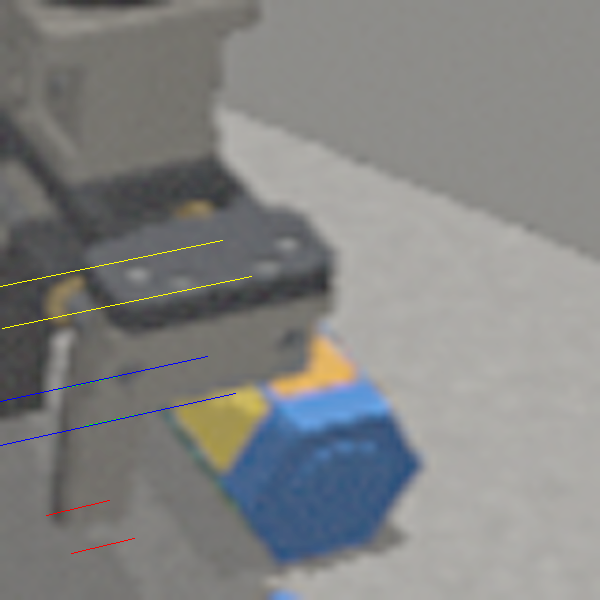

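The narrow finger tips span ±10 mm. The finger's wide bracket sits about 52 mm above the tips, so at tip z≈16 mm it clears the bar top. Next I approach to just short of contact.

```bash
python3 -m creep '[[-0.004,0.001,0,0,0,0,0],[-0.008,0.0015,0,0,0,0,0],[-0.012,0.0015,0,0,0,0,0],[-0.016,0.0015,0,0,0,0,0],[-0.02,0.0015,0,0,0,0,0],[-0.023,0.0015,0,0,0,0,0],[-0.023,0.0015,0,0,0,0,0]]'
python3 -c "
from h import *
go((.524,-.2508,.016),-.543)
a=eyes.grab_frame('scene')[160:240,320:400];b=eyes.grab_frame('top')[220:300,310:390]
im=np.hstack([cv2.resize(i,(400,400),interpolation=2) for i in(a,b)]);im=((im/255.)**.6*255).astype(np.uint8)
cv2.imwrite('pics/s5.png',im[:,:,::-1])"
```

```text
t: 3.85
position: [0.5461, -0.2152, 0.0156]
tool_rot: [-0.0, 0.871, 0.491, -0.0]
ft_force: [-1.0, -0.9, -0.2]
width: 0.0459
shift [-0.0418 -0.0005 -0.0004] turn [-0.0001  0.0001 -0.0006] t 3.85 pos [ 0.5461 -0.2152  0.0156] F [-1.  -0.9 -0.2] w 0.0459
```

View pics/s5.png

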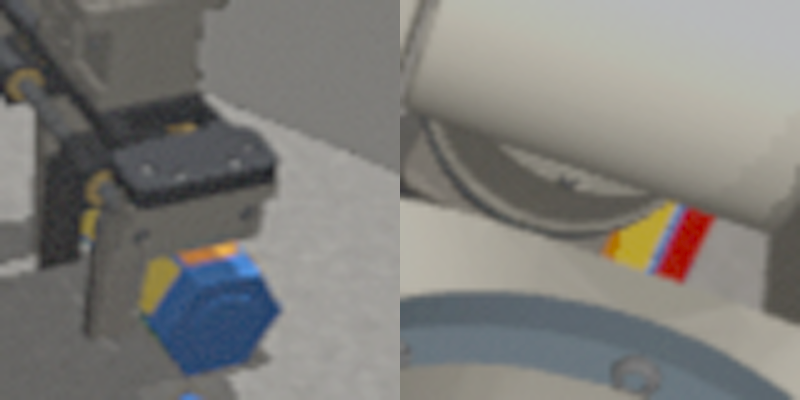

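Bar still flat, with the finger face about at the rear edge. Starting the arc, about half way.

```bash
python3 -m creep '[[-0.002,0,0,0,0,0,0],[-0.0035,0,-0.0018,0,0,0,0],[-0.0048,0,-0.0037,0,0,0,0],[-0.0062,0,-0.0055,0,0,0,0],[-0.0076,0,-0.0073,0,0,0,0],[-0.0091,0,-0.009,0,0,0,0],[-0.0107,0,-0.0107,0,0,0,0],[-0.0107,0,-0.0107,0,0,0,0]]'
cat >> h.py <<'E'
def look(name,sc=(320,160,400,240),tp=(310,220,390,300)):
    o=[]
    for n,b in(('scene',sc),('top',tp)):
        o.append(cv2.resize(eyes.grab_frame(n)[b[1]:b[3],b[0]:b[2]],(400,400),interpolation=2))
    im=((np.hstack(o)/255.)**.6*255).astype(np.uint8);cv2.imwrite('pics/'+name,im[:,:,::-1])
E
python3 -c "
from h import *
go((.524,-.2508,.016),-.543)
look('s6.png')"
```

```text
t: 4.62
position: [0.541, -0.2241, 0.0267]
tool_rot: [0.0, 0.871, 0.491, 0.0]
ft_force: [0.8, 0.8, -0.5]
width: 0.0461
shift [-0.0316 -0.0008  0.0107] turn [ 0.0005 -0.     -0.0002] t 4.6167 pos [ 0.541  -0.2241  0.0267] F [ 0.8  0.8 -0.5] w 0.0461
```

View pics/s6.png

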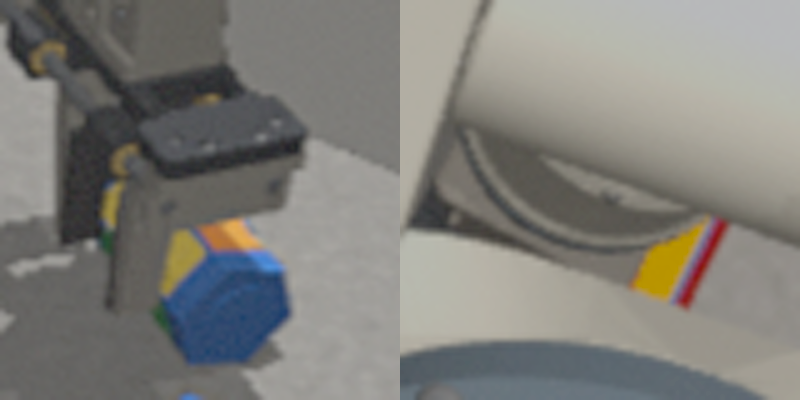

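The bar is tilting about its front lower edge (about 12°). Continuing the arc past 30°.

```bash
python3 -m creep '[[-0.0016,0,-0.0015,0,0,0,0],[-0.0033,0,-0.003,0,0,0,0],[-0.0051,0,-0.0044,0,0,0,0],[-0.0069,0,-0.0058,0,0,0,0],[-0.0088,0,-0.007,0,0,0,0],[-0.0107,0,-0.0082,0,0,0,0],[-0.0127,0,-0.0093,0,0,0,0],[-0.0147,0,-0.0103,0,0,0,0]]'
python3 -c "
from h import *
go((.524,-.2508,.016),-.543)
look('s7.png')"
```

```text
t: 5.38
position: [0.5331, -0.2366, 0.0367]
tool_rot: [-0.0, 0.871, 0.492, -0.0]
ft_force: [0.3, -0.3, -0.7]
width: 0.0455
shift [-0.0168 -0.0005  0.0207] turn [-0.0001  0.0001 -0.0002] t 5.3833 pos [ 0.5331 -0.2366  0.0367] F [ 0.3 -0.3 -0.7] w 0.0455
```

View pics/s7.png

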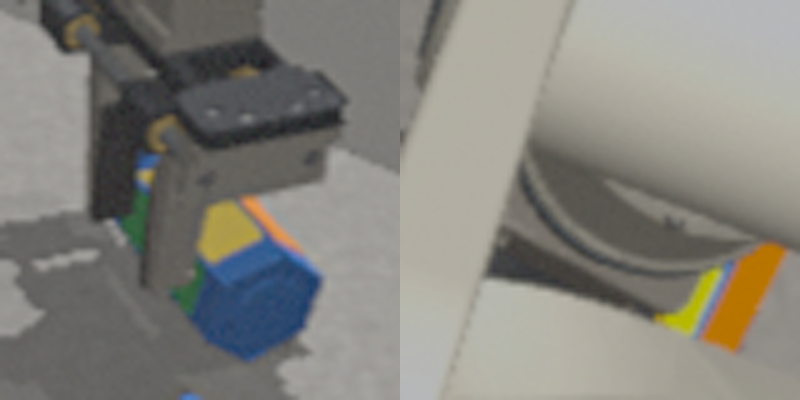

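```bash
python3 -m creep '[[-0.002,0,-0.001,0,0,0,0],[-0.004,0,-0.002,0,0,0,0],[-0.006,0,-0.003,0,0,0,0],[-0.008,0,-0.0035,0,0,0,0],[-0.0095,0,-0.004,0,0,0,0],[-0.0095,0,-0.004,0,0,0,0]]'
python3 -c "
from h import *
go((.524,-.2508,.016),-.543)
look('s8.png')"
```

```text
t: 5.98
position: [0.5284, -0.2448, 0.0407]
tool_rot: [0.0, 0.871, 0.491, 0.0]
ft_force: [0.5, -0.3, -0.2]
width: 0.046
shift [-0.0074 -0.0007  0.0247] turn [ 0.0002  0.     -0.0002] t 5.9833 pos [ 0.5284 -0.2448  0.0407] F [ 0.5 -0.3 -0.2] w 0.046
```

View pics/s8.png

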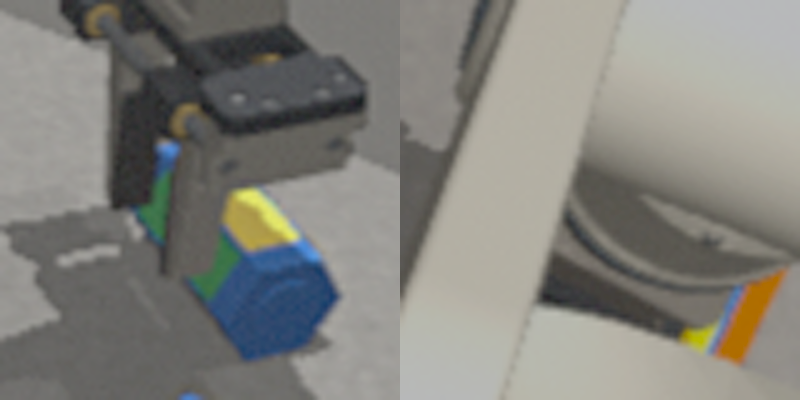

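```bash
python3 -m creep '[[0.007,0,-0.002,0,0,0,0],[0.014,0,-0.002,0,0,0,0],[0.02,0,0.005,0,0,0,0],[0.025,0,0.015,0,0,0,0],[0.028,0,0.0245,0,0,0,0],[0.028,0,0.0245,0,0,0,0]]'
python3 -c "
from h import *
go((.524,-.2508,.016),-.543)
look('s9.png')"
```

```text
t: 6.58
position: [0.5418, -0.2191, 0.0135]
tool_rot: [-0.001, 0.871, 0.492, -0.001]
ft_force: [-1.3, 0.6, -0.2]
width: 0.0461
shift [-0.0364  0.0011 -0.0025] turn [-0.0034  0.0005  0.0011] t 6.5833 pos [ 0.5418 -0.2191  0.0135] F [-1.3  0.6 -0.2] w 0.0461
```

View pics/s9.png

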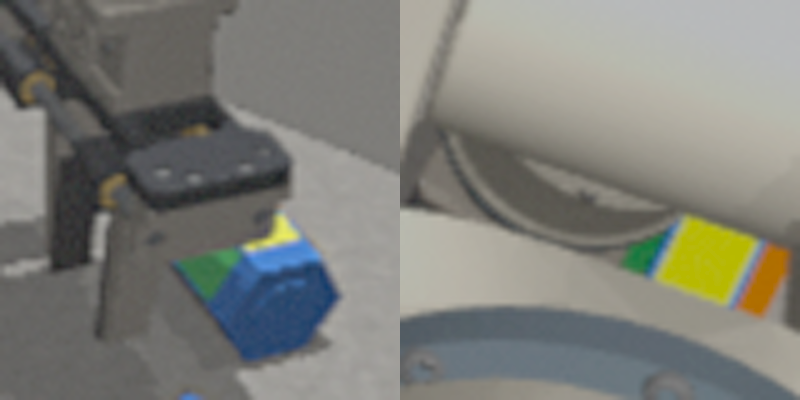

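```bash
python3 -c "
from h import *
d=np.array([-.517,-.856]);ax=np.array([.856,-.517])
C=np.array([.524,-.2508])
for nm,(u,v),z in [('rearmid0',(148,318),.026),('botrear0',(193,375),0),('frontmid0',(281,310),.026),('rearmid1',(210,300),.026),('botrear1',(248,360),0),('frontmid1',(338,293),.026)]:
    X=back('scene',(320+u/5-.5,160+v/5-.5),z)[:2]-C;print(nm,'d',(X@d).round(4),'ax',(X@ax).round(4))
"
```

```text
rearmid0 d -0.0255 ax -0.0338
botrear0 d -0.0078 ax -0.0485
frontmid0 d 0.0324 ax -0.0475
rearmid1 d 0.0061 ax -0.0312
botrear1 d 0.0201 ax -0.0472
frontmid1 d 0.0622 ax -0.045
```

The first roll worked: yellow is up, and the bar lies flat, shifted about 30 mm. Now the second approach.

```bash
python3 -m creep '[[-0.004,0,-0.001,0,0,0,0],[-0.009,0,-0.002,0,0,0,0],[-0.014,0,-0.0025,0,0,0,0],[-0.018,0,-0.0025,0,0,0,0],[-0.021,0,-0.0025,0,0,0,0],[-0.024,0,-0.0025,0,0,0,0],[-0.024,0,-0.0025,0,0,0,0]]'
python3 -c "
from h import *
go((.524,-.2508,.016),-.543)
look('s10.png')"
```

```text
t: 7.27
position: [0.5302, -0.2417, 0.0187]
tool_rot: [0.0, 0.871, 0.491, -0.0]
ft_force: [0.7, -0.4, -0.3]
width: 0.0461
shift [-0.011  -0.0006  0.0027] turn [ 0.0001  0.0001 -0.0007] t 7.2667 pos [ 0.5302 -0.2417  0.0187] F [ 0.7 -0.4 -0.3] w 0.0461
```

View pics/s10.png

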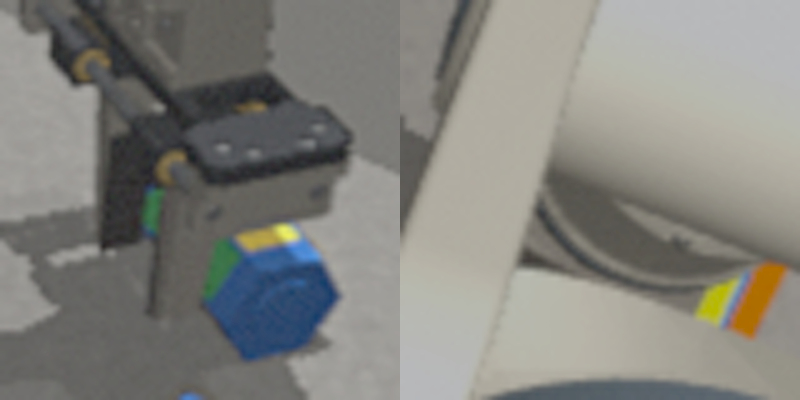

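```bash
python3 -m creep '[[0,0,0.0025,0,0,0,0],[-0.0013,0,0.0025,0,0,0,0],[-0.0028,0,0.0007,0,0,0,0],[-0.0041,0,-0.0012,0,0,0,0],[-0.0055,0,-0.003,0,0,0,0],[-0.0069,0,-0.0048,0,0,0,0],[-0.0084,0,-0.0065,0,0,0,0],[-0.01,0,-0.0082,0,0,0,0]]' && python3 -m creep '[[-0.0016,0,-0.0015,0,0,0,0],[-0.0033,0,-0.003,0,0,0,0],[-0.0051,0,-0.0044,0,0,0,0],[-0.0069,0,-0.0058,0,0,0,0],[-0.0069,0,-0.0058,0,0,0,0]]'
python3 -c "
from h import *
go((.524,-.2508,.016),-.543)
look('s11.png')"
```

```text
t: 8.03
position: [0.5253, -0.2498, 0.0271]
tool_rot: [0.0, 0.871, 0.492, 0.0]
ft_force: [-0.7, 0.5, 1.0]
width: 0.0458
t: 8.45
position: [0.5218, -0.256, 0.0329]
tool_rot: [0.0, 0.871, 0.491, 0.0]
ft_force: [-0.3, 0.3, 0.1]
width: 0.046
shift [ 0.0056 -0.0008  0.0169] turn [ 0.0005  0.0001 -0.0002] t 8.45 pos [ 0.5218 -0.256   0.0329] F [-0.3  0.3  0.1] w 0.046
```

View pics/s11.png

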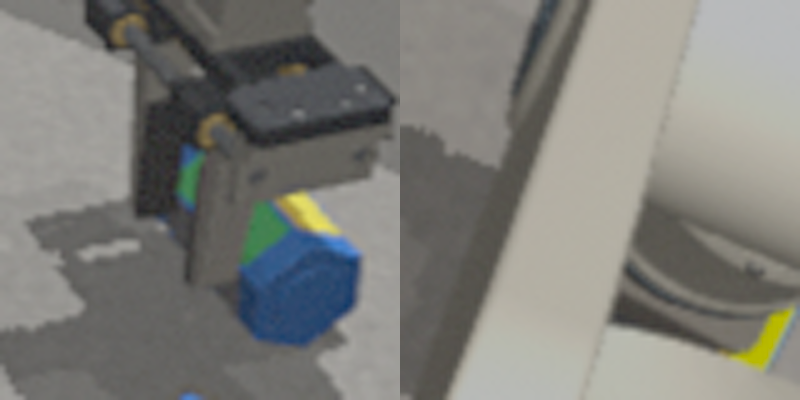

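```bash
python3 -m creep '[[-0.002,0,-0.0014,0,0,0,0],[-0.0039,0,-0.0026,0,0,0,0],[-0.0058,0,-0.0037,0,0,0,0],[-0.0078,0,-0.0047,0,0,0,0],[-0.0098,0,-0.0057,0,0,0,0],[-0.0118,0,-0.0066,0,0,0,0],[-0.014,0,-0.0074,0,0,0,0],[-0.016,0,-0.008,0,0,0,0]]' && python3 -m creep '[[-0.001,0,0,0,0,0,0],[-0.001,0,0,0,0,0,0]]'
python3 -c "
from h import *
go((.524,-.2508,.016),-.543)
look('s12.png')"
```

```text
t: 9.22
position: [0.5134, -0.2695, 0.0407]
tool_rot: [0.0, 0.871, 0.492, -0.0]
ft_force: [0.2, -0.0, 0.0]
width: 0.0462
t: 9.38
position: [0.5129, -0.2703, 0.0406]
tool_rot: [0.0, 0.871, 0.491, 0.0]
ft_force: [-0.3, -0.8, -0.5]
width: 0.0463
shift [ 0.0225 -0.0006  0.0246] turn [ 0.      0.     -0.0003] t 9.3833 pos [ 0.5129 -0.2703  0.0406] F [-0.3 -0.8 -0.5] w 0.0463
```

View pics/s12.png

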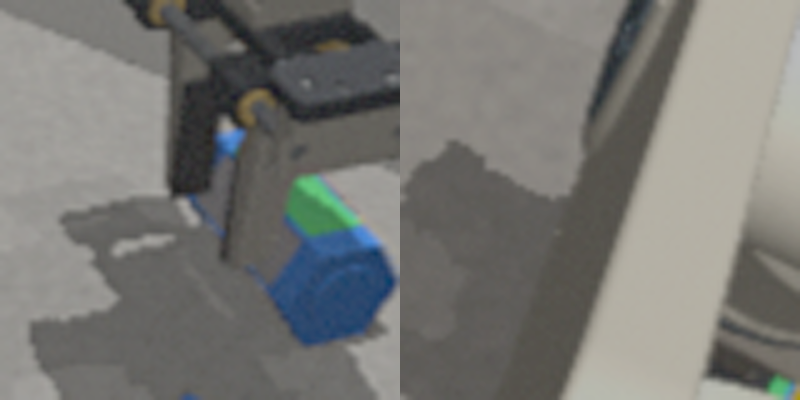

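Green is on top. Next I retract backwards, then lift away.

```bash
python3 -m creep '[[0.007,0,-0.002,0,0,0,0],[0.015,0,-0.004,0,0,0,0],[0.025,0,-0.006,0,0,0,0],[0.036,0,-0.01,0,0,0,0],[0.045,0,-0.02,0,0,0,0],[0.05,0,-0.045,0,0,0,0],[0.05,0,-0.075,0,0,0,0],[0.05,0,-0.11,0,0,0,0]]' && python3 -m creep '[[0.03,0,-0.02,0,0,0,0],[0.06,-0.02,-0.04,0,0,0,0],[0.09,-0.05,-0.05,0,0,0,0],[0.12,-0.08,-0.06,0,0,0,0],[0.15,-0.11,-0.06,0,0,0,0],[0.18,-0.14,-0.06,0,0,0,0],[0.21,-0.17,-0.06,0,0,0,0],[0.24,-0.2,-0.06,0,0,0,0]]'
python3 -c "
from h import *
go((.524,-.2508,.016),-.543)
save('top','t13.png');save('scene','s13.png')"
```

```text
t: 10.15
position: [0.5386, -0.2256, 0.1514]
tool_rot: [-0.001, 0.87, 0.492, -0.001]
ft_force: [0.6, -1.3, 0.0]
width: 0.0458
t: 10.82
position: [0.4925, 0.0775, 0.2118]
tool_rot: [0.0, 0.871, 0.492, 0.001]
ft_force: [0.9, 0.1, 0.5]
width: 0.046
shift [-0.2651  0.1963  0.1958] turn [ 0.0011 -0.001   0.0004] t 10.8167 pos [0.4925 0.0775 0.2118] F [0.9 0.1 0.5] w 0.046
```

View pics/t13.png

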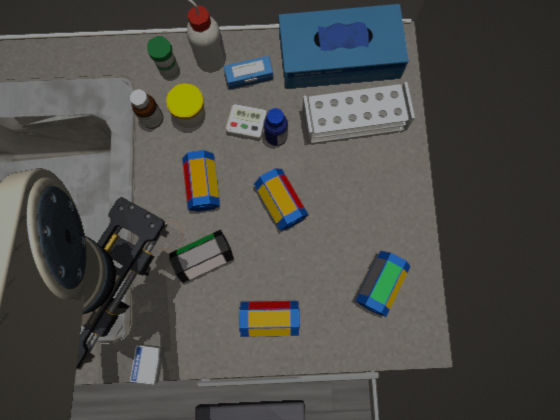

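View pics/s13.png

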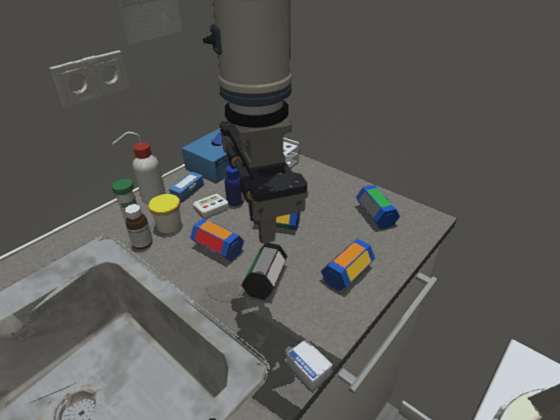

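```bash
python3 -m creep '[[0,0,0,0,0,0,0],[0,0,0,0,0,0,0],[0,0,0,0,0,0,0],[0,0,0,0,0,0,0]]'
python3 - <<'E'
from h import *
# grey-faced side is desaturated, so outline by hand-free overlay of the expected pose, top colour check
x=back('top',(383.5,283.5),.04);print(x)
overlay((.493,-.303,-.54),'fit13.png')
a=cv2.imread('pics/top0.png').astype(int);b=cv2.imread('pics/t13.png').astype(int)
df=np.abs(a-b).max(2)
for n,(u,v) in dict(black=(201,256),bottle=(276,130),b1=(270,319),b2=(281,199),b3=(201,181)).items(): print(n,(df[v-28:v+28,u-28:u+28]>40).sum())
E
```

```text
t: 11.25
position: [0.4936, 0.0739, 0.2107]
tool_rot: [0.0, 0.871, 0.491, 0.0]
ft_force: [0.3, -0.6, 0.3]
width: 0.0455
[ 0.4919071  -0.30093945  0.04      ]
black 34
bottle 0
b1 0
b2 0
b3 0
```

View pics/fit13.png

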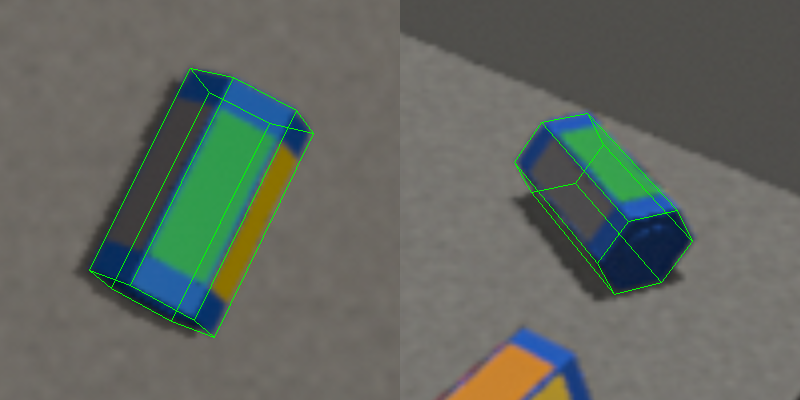

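Run:
```python
import cv2,numpy as np
a=cv2.imread('pics/top0.png').astype(int);b=cv2.imread('pics/t13.png').astype(int)
df=np.abs(a-b).max(2)[228:284,173:229]>40
ys,xs=np.nonzero(df);print(xs.min()+173,xs.max()+173,ys.min()+228,ys.max()+228)
from cell import job_done
print(job_done())
```

```text
180 186 259 267
the job is handed in; nothing more can be done
None
```

I rolled the blue-ended bar farthest to the robot's right two flats towards its red side, with the fingertips' side and without gripping it. Yellow came up first, then green. I handed the job in at about 11.4 s.

**Last checks before hand-in:**
- **Bar:** Green is on top and the bar lies flat at about (0.493, -0.302), roughly 6 cm from where it started. The outline of a flat bar at that pose matched it in both pictures.
- **Robot:** The gripper is clear, about 20 cm above the worktop. The largest wrist force I read was under 2 N.
- **Other objects:** The area around the stain bottle and the other three blue-ended bars showed no changed pixels from the start.
- **Black bar:** One check was not fully clean. 34 pixels changed at its left end, around (180–186, 259–267) in the top picture. Both pictures show the bar in the same place and the arm never came near it, so I take this to be the parked gripper's shadow. I did not confirm that with another view.

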